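# Seat an oil-pump rotor in its pump body by feel

### The arm

A 7-joint arm with a two-finger parallel gripper is mounted at the origin on the work surface. World frame = base frame: x ahead of the robot, y to its left, z up, the work surface at z = 0. Lengths are in mm, angles in rad, forces in N, time in s.
With the tool pointing down it reaches from about 400 to 875 mm from the base axis. Payload 6.5 kg.
Tool frame: the origin (TCP) lies on the centre line of the jaws, within the pads' length; the fingertips stand 19 mm ahead of it and the grasp point (between the pads) is the TCP; z points along the fingers, y is the line along which they close (so a half turn about z gives the same grasp; the last joint's range is limited). The gripper opens to 85 mm and grips with 20 to 120 N. Pads are 22 mm wide; open, the fingers measure 114 mm over their backs; the gripper's body (76 mm by 85 mm) begins 54 mm behind the grasp point. The pads swing forward as they close: fully open they stand 13 mm farther back than shut.
Start: joints at [-1.261, 0.536, -0.004, 1.538, 0.003, 1.067, -0.071], TCP at [238.555, 604.633, 250.29] pointing down, gripper open.
Joint ranges: [-2.7, 2.7], [-0.37, 2.16], [-1.27, 1.26], [0.24, 2.4], [-1.31, 4.45], [0.19, 1.91], [-2.76, 2.76]. Speed limits (rad/s): [2.39, 2.39, 3.14, 3.14, 3.14, 3.14, 3.14].

### API

Orientations are given as a unit quaternion [x, y, z, w].
In Python, from bench import sensors, optics, workorder gives the robot as it stands. The module is installed in compiled form; this text tells all that it offers.
- The arm moves only by the tool carry_out, never from a script. Its argument "deltas" is a list of rows, each an object with "dr": the turn, a rotation vector about the tool's x, y, z normalised to -1 to 1, where 1 is pi rad, a list of three; "offset": the shift along the tool's x, y, z normalised to -1 to 1, where 1 is 1 m, a list of three; "gripper": the opening, from -1 (shut) to 1 (fully open). In form: [{"dr": [ax, ay, az], "offset": [dx, dy, dz], "gripper": gripper}, ...]. A call has 1 to 8 rows; each row is the pose to reach, as a shift and turn from the pose commanded when the call began, along the tool's axes at that moment, turning the shorter way round; what a row does not reach only later rows make up. A row lasts 1/8 s, in which the tool goes at most 62.5 mm and 10.7 degrees, less where a joint would pass 70% of its speed; a pose out of reach is approached as far as the arm can. A call with a number of a shift or a turn outside -1 to 1 is refused whole. A call with a gripper value outside its range is refused whole. The fingers move at their own pace and stop on an object; the grip force is fixed at half the most. Time passes only in rows, so rows that repeat a pose let the fingers close. It gives the time, the measured TCP pose, the force, the opening and the grip force at its end, in the units of the state.
- sensors.state(): the state, without advancing time (a new reading comes with each control period).
- optics.camera(name): name is "scene" or "side" or "wrist"; returns a dict with "image" (400x640x3 uint8, red, green, blue), "fx", "fy", "cx", "cy" (pixels), "origin" and "attitude" of the camera in the world. Camera axes: x right, y up, looking along -z (the intrinsics and any distortion apply to the point x, -y, -z); pixel columns grow to the right and rows downward; lengths in mm; the calibration is good to about 2 mm. A picture is of the moment at which its call begins. There is no depth.
- workorder.hand_in(): hands the job in; it is judged then, once.
The state is a dict: "t": time; "q": joint angles; "qd": joint speeds; "tau": joint torques, N m; "eef_pos": TCP position; "ee_rot": TCP orientation; "contact_force": force on the tool from outside, world axes, zero at the start; "ft_torque": the same for the moment, N m; "gripper_width": finger opening in mm; "gripper_force": force on a finger pad.
Only numpy, scipy, OpenCV 4.12 (cv2) and the standard library are available. Lean on these libraries where they do the work, as an engineer would, in place of code of your own. Each camera call takes 0.05 s, during which the arm holds its last target. There are 200 camera calls.

### The job

The oil pump is being rebuilt: pick up the loose outer rotor (the steel ring with rounded lobes inside) from the cardboard, lay it flat on the machined face of the pump body in the vise, to one side of the round pocket, and slide it gently along the face until it drops into the pocket. Leave it released, level and fully home on the pocket's floor. Do not force it against the pump, lean on the pump or drop the rotor onto it, and leave the other parts and tools where they lie.

Things in the scene. Friction and masses are not known exactly. Their poses are not given: they have to be found in the camera images.
- vise: Grey drill-press vise bolted to the bench, jaws 108 mm wide, top 62 mm high; an aluminium pump body is clamped tight in it. Origin: on the bench under the middle of the jaws. x: along the screw, from its handle (205 mm off, at -x) to the fixed jaw; y: along the jaws; z up. More than 40 N on the pump or vise, by rotor or gripper, does damage. Nothing here stands higher than the pump's face.
- face_mid (a point): Point on the vise above its origin, 90 mm above the bench, level with the pump's face; axes as the vise's. The face is flat, 84 (x) by 130 mm (y), corners rounded; in its middle is one round flat-bottomed pocket, 56 mm across, 5 mm deep. The pocket's centre has x = 0 here, but the pump was clamped anywhere up to 16 mm to either side along y: that is not measured, it must be felt or seen.
- rotor_mid (a point): Centre (half-way up) of the outer rotor: a loose steel ring, 54 mm outside, 43 mm inside diameter with six round lobes standing 5 mm further in, 10 mm thick, about 0.11 kg, both sides alike. z: its axis. Lies flat on 3 mm thick cardboard. It fits the pocket with 1 mm to spare all round. Home, half of it stands out: this point is level with the face; lying on the face, 5 mm above it.
- upper_half: Bystander: the upper half of the pump's housing, an aluminium casting 84 by 130 mm, 23 mm high with its round boss, lying on the far part of the cardboard. Origin: centre of its underside; y along its length.
- inner: Bystander: the pump's inner rotor, a small five-pointed gear 37 mm across and 10 mm thick, standing on the bench with its 12 mm shaft upright, 72 mm high in all. Origin: centre of its underside.
- oilcan: Bystander: copper oil can with a thin bent spout, 72 mm across, 168 mm high. Origin: centre of its underside.
- spanner: Bystander: a steel spanner 190 mm long, lying on the bench. Origin: centre of its underside; x along its length.
Mind the look-alikes: they are no part of the job. Of the things like the part that bears rotor_mid, leave any that is black or orange; of the rest the smaller one is meant.

How it is judged:
By the outcome, as a careful person would: the job done as asked, in the order asked, and still so for the second after the job is handed in, with the robot touching nothing.
It also fails if it takes over 61 s, if anything falls off the work surface, if the arm or the gripper's body presses on something with over 40 N, if the wrist force passes 120 N, or if a joint passes its speed limit or range.

## Working session

There is one attempt and no reset: what is moved stays moved. The work goes in short steps, Python scripts to look and compute and a tool call to move; the robot and the scene stay as the last step left them, time stands still between calls to the robot, and variables do not carry over. Pictures are saved under pics/ and viewed, at most 10 in all, crops included, and the job is handed in when it is done.

Besides the shell and the picture viewer there is one more tool, called after "Request:" as name(argument=value, ...) on one line, values as JSON. carry_out: Moves the arm, as the interface text tells. Its arguments: {"type":"object","properties":{"deltas":{"type":"array","items":{"type":"object","properties":{"dr":{"type":"array","items":{"type":"number"}},"offset":{"type":"array","items":{"type":"number"}},"gripper":{"type":"number"}}}}},"required":["deltas"]}

```bash
mkdir -p pics; cat > h.py <<'E'
import numpy as np, cv2
from scipy.spatial.transform import Rotation as R
from bench import sensors, optics, workorder
def cam(n):
    c=optics.camera(n); return c
def att(c):
    a=np.array(c["attitude"],float)
    return a if a.shape==(3,3) else R.from_quat(a).as_matrix()
def K(c): return np.array([[c["fx"],0,c["cx"]],[0,c["fy"],c["cy"]],[0,0,1.]])
def ray(c,u,v):
    d=np.array([(u-c["cx"])/c["fx"],-(v-c["cy"])/c["fy"],-1.]); return att(c)@d
def onz(c,u,v,z):
    o=np.array(c["origin"],float); d=ray(c,u,v); return o+d*(z-o[2])/d[2]
def proj(c,P):
    p=(np.atleast_2d(P)-np.array(c["origin"],float))@att(c)
    return np.c_[c["cx"]-c["fx"]*p[:,0]/p[:,2], c["cy"]+c["fy"]*p[:,1]/p[:,2]]
def save(c,name): cv2.imwrite("pics/"+name,c["image"][:,:,::-1])
E
python3 - <<'E'
from h import *
for n in ("scene","side","wrist"):
    c=cam(n); save(c,n+"0.png"); print({k:v for k,v in c.items() if k!="image"})
ims=[cv2.imread(f"pics/{n}0.png") for n in("scene","side")]
print(sensors.state())
E
```

```text
{'fx': 406.80214610014593, 'fy': 406.80214610014593, 'cx': 315.4317838991361, 'cy': 197.88841174653885, 'origin': array([1274.73766673,  329.68550651,  693.5409267 ]), 'attitude': array([0.23897821, 0.37022486, 0.74624147, 0.49894553])}
{'fx': 447.16248222151125, 'fy': 447.16248222151125, 'cx': 320.299961679374, 'cy': 198.04457472687974, 'origin': array([  50.94924716, -727.2247472 ,  764.36648415]), 'attitude': array([ 0.42417806, -0.13372401, -0.2650278 ,  0.85554142])}
{'fx': 288.53504876480275, 'fy': 288.53504876480275, 'cx': 323.302901925425, 'cy': 197.15600225260064, 'origin': array([167.35440385, 633.1000062 , 374.13845677]), 'attitude': array([-0.12680262, -0.08534382,  0.55620292,  0.81686953])}
{'t': 0.15, 'q': array([-1.26121583,  0.53702108, -0.00444384,  1.53858694,  0.00261583,
        1.06728347, -0.07119091]), 'qd': array([-6.69932167e-05, -1.70340302e-03, -1.53393560e-05, -3.78363988e-03,
       -9.43557660e-04, -5.74004517e-04, -1.83255432e-03]), 'tau': array([ 1.66097605e-03, -5.83790696e+01,  1.04995005e+00, -2.59352875e+01,
        1.25013012e-02,  6.53585230e-03,  6.48600107e-06]), 'eef_pos': array([238.39699591, 604.24304748, 249.61862773]), 'ee_rot': array([ 1.86741211e-01,  9.82408928e-01, -6.43079569e-04, -6.72118951e-05]), 'contact_force': array([-0.29466167, -0.83624545, -0.24129346]), 'ft_torque': array([-0.03275701, -0.01450775, -0.00302997]), 'gripper_force': 0.0, 'gripper_width': 85.45154292812825}
```

View pics/scene0.png

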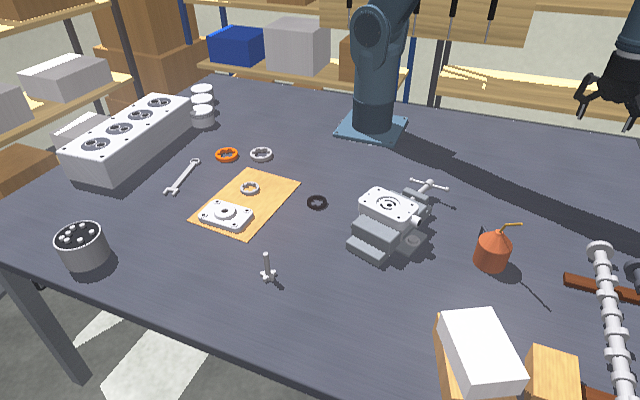

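View pics/side0.png

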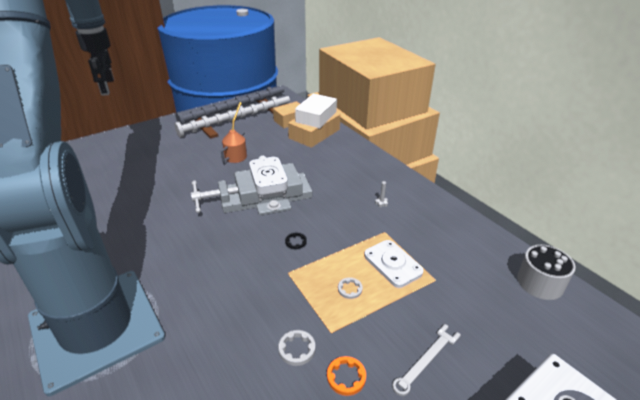

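Candidates in scene: orange (227,155), large steel (261,154), small steel on the cardboard (249,188) and black (317,202). The steel ring on the cardboard fits, being the smaller of the two plain ones. The pump face is at about (388,203) in scene and (268,173) in side. Next is an enlarged crop to confirm.

```bash
python3 - <<'E'
from h import *
a=cv2.imread("pics/scene0.png");b=cv2.imread("pics/side0.png")
r=lambda im,x,y:cv2.resize(im[y:y+75,x:x+100],(400,300),interpolation=cv2.INTER_CUBIC)
cv2.imwrite("pics/crop0.png",np.vstack([np.hstack([r(a,200,135),r(a,340,165)]),np.hstack([r(b,300,250),r(b,218,145)])]))
E
```

```text
(no output)
```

View pics/crop0.png

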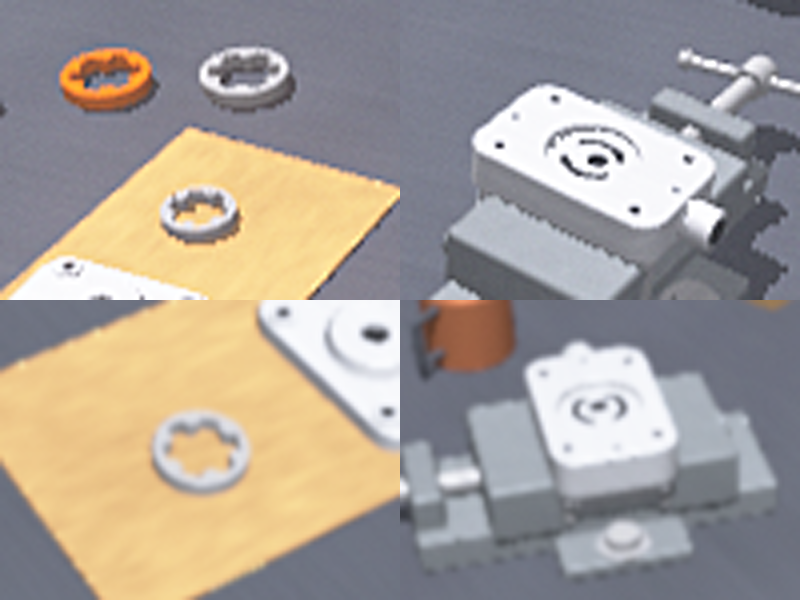

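```bash
python3 - <<'E'
from h import *
s=cam("scene");d=cam("side");w=cam("wrist")
print("ring",onz(s,250,188,8),onz(d,350,288,8))
print("big",onz(s,261,154,5),onz(d,297,347,5))
print("cup half",onz(s,225,215,10),onz(d,394,262,10))
for u,v in [(475,140),(535,85),(715,165),(640,225),(596,157)]: print("face s",onz(s,340+(u-400)/4,165+v/4,90))
for u,v in [(525,365),(640,348),(677,440),(558,468),(600,407)]: print("face d",onz(d,218+(u-400)/4,145+(v-300)/4,90))
st=sensors.state()
Rt=R.from_quat(st["ee_rot"]);print(Rt.as_matrix())
print("cam in tool",Rt.inv().apply(np.array(w["origin"])-st["eef_pos"]), Rt.as_matrix().T@att(w))
E
```

```text
ring [ 487.98226034 -213.60070943    8.        ] [ 486.29160437 -215.89630704    8.        ]
big [ 309.42939978 -276.68670329    5.        ] [ 310.58750214 -275.06719786    5.        ]
cup half [ 618.95218933 -212.57148501   10.        ] [ 619.38509649 -212.15248399   10.        ]
face s [527.07744409 119.64996499  90.        ]
face s [459.62934238 137.15472344  90.        ]
face s [497.33907897 257.65586221  90.        ]
face s [566.52133186 229.60551331  90.        ]
face s [515.99766578 191.07380132  90.        ]
face d [489.40697685 255.48536982  90.        ]
face d [567.14488723 229.74172668  90.        ]
face d [529.74313248 117.29980291  90.        ]
face d [450.04167692 133.36990279  90.        ]
face d [506.9329376  179.92372783  90.        ]
[[-9.30238727e-01  3.66954879e-01 -1.67525302e-04]
 [ 3.66954917e-01  9.30238598e-01 -4.89798917e-04]
 [-2.38956003e-05 -5.17104154e-04 -9.99999866e-01]]
cam in tool [  76.65284377    0.63259512 -124.52729165] [[ 2.46569088e-04  9.53296339e-01  3.02036471e-01]
 [ 9.99999911e-01 -3.38159078e-04  2.50952293e-04]
 [ 3.41368276e-04  3.02036383e-01 -9.53296338e-01]]
```

```bash
cat >> h.py <<'E'
def to(P,yaw=None):
    """offset (m, tool axes) and dr_z to reach P with tool y at world angle yaw deg"""
    st=sensors.state(); r=R.from_quat(st["ee_rot"]); m=r.as_matrix()
    a=np.degrees(np.arctan2(m[1,1],m[0,1]))
    print("at",st["eef_pos"].round(1),"yaw",a.round(2),"F",st["contact_force"].round(1),"w",round(st["gripper_width"],1),"t",round(st["t"],2))
    print("offset",(r.inv().apply(np.array(P)-st["eef_pos"])/1000).round(4), "drz",None if yaw is None else round(-(yaw-a)/180,4), "tilt",m[:2,2].round(4))
E
python3 -c "
from h import *
to([510,186,220],72.5)"
```

```text
at [238.5 604.5 250. ] yaw 68.47 F [-0.2  0.6 -0.4] w 85.5 t 0.3
offset [-0.4062 -0.2896  0.0302] drz -0.0224 tilt [-0.0002 -0.0005]
```

Request:
carry_out(deltas=[{"offset":[-0.05,-0.036,0.003],"dr":[0,0,0],"gripper":1},{"offset":[-0.1,-0.071,0.007],"dr":[0,0,0],"gripper":1},{"offset":[-0.15,-0.107,0.011],"dr":[0,0,0],"gripper":1},{"offset":[-0.2,-0.143,0.015],"dr":[0,0,0],"gripper":1},{"offset":[-0.25,-0.178,0.019],"dr":[0,0,0],"gripper":1},{"offset":[-0.3,-0.214,0.022],"dr":[0,0,0],"gripper":1},{"offset":[-0.35,-0.25,0.026],"dr":[0,0,-0.01],"gripper":1},{"offset":[-0.4,-0.285,0.03],"dr":[0,0,-0.022],"gripper":1}])

```text
t: 1.3
eef_pos: [507.0, 191.1, 220.5]
ee_rot: [0.152, 0.988, 0.0, 0.0]
contact_force: [1.1, 0.4, -0.2]
gripper_width: 85.4
gripper_force: 0.0
```

Request:
carry_out(deltas=[{"offset":[0,0,0],"dr":[0,0,0],"gripper":1},{"offset":[0,0,0],"dr":[0,0,0],"gripper":1}])

```text
t: 1.55
eef_pos: [505.8, 193.1, 220.3]
ee_rot: [0.153, 0.988, 0.0, -0.0]
contact_force: [-1.0, 0.1, 0.0]
gripper_width: 85.4
gripper_force: 0.0
```

```bash
python3 -c "
from h import *
c=cam('wrist');save(c,'w1.png');import pickle;pickle.dump(c,open('w1.pkl','wb'));to([487,-215,150])"
```

```text
at [505.5 194.  220.3] yaw 72.51 F [ 0.1  0.3 -0.8] w 85.4 t 1.6
offset [-0.1054 -0.3957  0.07  ] drz None tilt [-0.0004  0.0007]
```

View pics/w1.png

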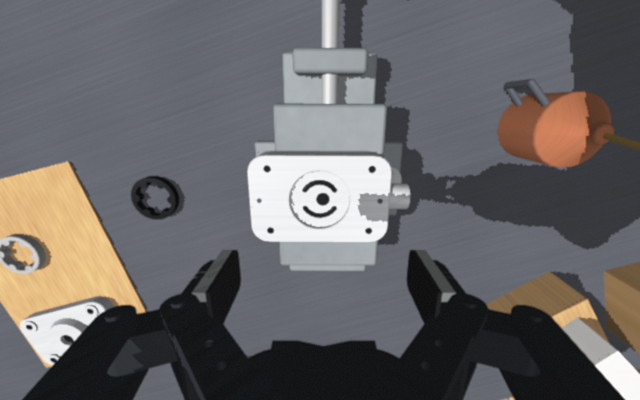

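The wrist view shows the pump face at (248–390,153–242), with the pocket rim as a faint circle near (320,197). I'll rectify the face plane to measure it.

```bash
cat >> h.py <<'E'
def rect(c,ctr,yaw,half,z,s=4):
    """metric top view: right = dir yaw, up = yaw+90deg; s px/mm"""
    n=int(2*half*s); a=np.radians(yaw); e=np.array([np.cos(a),np.sin(a)]); f=np.array([-np.sin(a),np.cos(a)])
    g=(np.arange(n)-n/2+.5)/s; X,Y=np.meshgrid(g,-g)
    P=np.c_[(ctr[0]+X*e[0]+Y*f[0]).ravel(),(ctr[1]+X*e[1]+Y*f[1]).ravel(),np.full(n*n,z)]
    m=proj(c,P).astype(np.float32).reshape(n,n,2)
    return cv2.remap(c["image"],m[...,0],m[...,1],cv2.INTER_CUBIC)
E
python3 - <<'E'
from h import *; import pickle
c=pickle.load(open('w1.pkl','rb'))
im=rect(c,(510,188),72.5,75,90)
g=cv2.cvtColor(im,cv2.COLOR_RGB2GRAY)
hsv=cv2.createCLAHE(4,(6,6)).apply(g)
cv2.imwrite('pics/r1.png',hsv)
b=(g>200).astype(np.uint8); n,l,s,ct=cv2.connectedComponentsWithStats(b); k=1+s[1:,4].argmax()
cs,_=cv2.findContours((l==k).astype(np.uint8),cv2.RETR_EXTERNAL,cv2.CHAIN_APPROX_NONE)
print(cv2.minAreaRect(cs[0]),s[k])
E
```

```text
((300.47686767578125, 307.298095703125), (518.3345947265625, 335.9847106933594), 0.4020690321922302) [    42    138    519    339 143355]
```

View pics/r1.png

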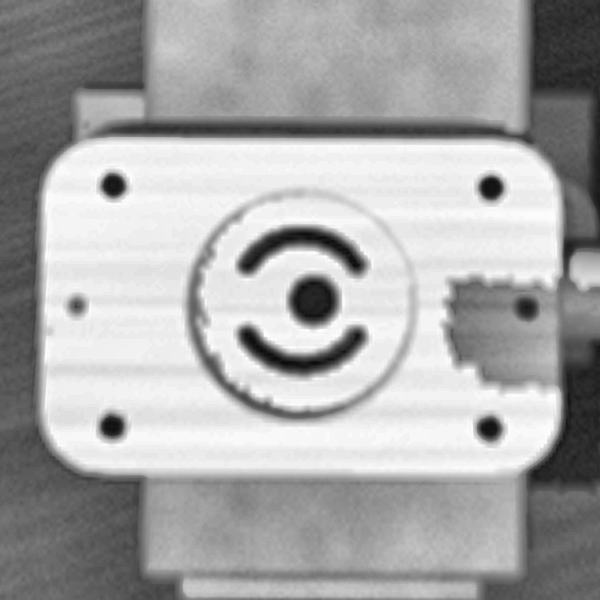

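```bash
cat >> h.py <<'E'
def fitc(g,c0,r0,dr,sign,s=4):
    """robust circle through strongest radial edges (sign=+1: brighter outside)"""
    from scipy.optimize import least_squares
    g=cv2.GaussianBlur(g,(0,0),1.5).astype(float); pts=[]
    for t in np.radians(np.arange(0,360,3)):
        rr=np.arange(r0-dr,r0+dr,.5); x=c0[0]+rr*np.cos(t); y=c0[1]+rr*np.sin(t)
        v=cv2.remap(g.astype(np.float32),x[None].astype(np.float32),y[None].astype(np.float32),cv2.INTER_LINEAR)[0]
        d=sign*np.gradient(v); k=d.argmax()
        if d[k]>.8: pts.append((x[k],y[k]))
    p=np.array(pts); f=lambda q:np.hypot(p[:,0]-q[0],p[:,1]-q[1])-q[2]
    q=least_squares(f,[*c0,r0],loss="soft_l1",f_scale=1.5).x
    return q,len(p),np.median(abs(f(q)))
def toworld(px,ctr,yaw,half,s=4):
    X=(px[0]+.5-half*s)/s; Y=-(px[1]+.5-half*s)/s; a=np.radians(yaw)
    return np.array([ctr[0]+X*np.cos(a)-Y*np.sin(a),ctr[1]+X*np.sin(a)+Y*np.cos(a)])
E
python3 - <<'E'
from h import *; import pickle
c=pickle.load(open('w1.pkl','rb'))
g=cv2.cvtColor(rect(c,(510,188),72.5,75,90),cv2.COLOR_RGB2GRAY)
for dr in (10,14):
  q=fitc(g,(302,305),113,dr,1); print(q, toworld(q[0],(510,188),72.5,75))
print("facemid",toworld((300.5,307.3),(510,188),72.5,75))
d=cam("side"); s=cam("scene")
for n,cc in(("scene",s),("side",d)):
  g=cv2.cvtColor(rect(cc,(510,188),72.5,75,90),cv2.COLOR_RGB2GRAY)
  q=fitc(g,(302,305),113,16,1); print(n,q, toworld(q[0],(510,188),72.5,75))
E
```

```text
(array([301.53265338, 304.35213043, 114.66988147]), 98, np.float64(0.4585747487634251)) [511.30969743 188.11987806]
(array([301.53265338, 304.35213043, 114.66988147]), 98, np.float64(0.4585747487634251)) [511.30969743 188.11987806]
facemid [511.9349245  187.65205293]
scene (array([296.46703238, 299.93875926, 106.02073086]), 96, np.float64(3.889032040083535)) [509.8766053  187.24386748]
side (array([310.25973484, 301.10029828, 109.67460614]), 59, np.float64(3.589553612680376)) [511.19043657 190.44513063]
```

Request:
carry_out(deltas=[{"offset":[-0.013,-0.05,0],"dr":[0,0,0],"gripper":1},{"offset":[-0.026,-0.1,0],"dr":[0,0,0],"gripper":1},{"offset":[-0.04,-0.15,0],"dr":[0,0,0],"gripper":1},{"offset":[-0.053,-0.2,0],"dr":[0,0,0],"gripper":1},{"offset":[-0.066,-0.25,0.02],"dr":[0,0,0],"gripper":1},{"offset":[-0.08,-0.3,0.04],"dr":[0,0,0],"gripper":1},{"offset":[-0.093,-0.35,0.06],"dr":[0,0,0],"gripper":1},{"offset":[-0.105,-0.396,0.08],"dr":[0,0,0],"gripper":1}])

```text
t: 2.7
eef_pos: [487.1, -216.9, 139.9]
ee_rot: [0.152, 0.988, 0.0, 0.0]
contact_force: [0.9, -0.1, 0.2]
gripper_width: 85.6
gripper_force: 0.0
```

Request:
carry_out(deltas=[{"offset":[0,0,0],"dr":[0,0,0],"gripper":1},{"offset":[0,0,0],"dr":[0,0,0],"gripper":1},{"offset":[0,0,0],"dr":[0,0,0],"gripper":1},{"offset":[0,0,0],"dr":[0,0,0],"gripper":1}])

```text
t: 3.2
eef_pos: [487.3, -215.2, 140.8]
ee_rot: [0.152, 0.988, 0.0, 0.0]
contact_force: [0.4, -0.5, 0.7]
gripper_width: 85.1
gripper_force: 0.0
```

```bash
python3 - <<'E'
from h import *; import pickle
c=cam('wrist');save(c,'w2.png');pickle.dump(c,open('w2.pkl','wb'))
C=(487,-215)
im=rect(c,C,72.5,50,13,6);cv2.imwrite('pics/r2.png',im[:,:,::-1])
g=cv2.cvtColor(im,cv2.COLOR_RGB2GRAY); 
h=cv2.cvtColor(im,cv2.COLOR_RGB2HSV); b=((h[...,1]<50)&(h[...,2]>110)).astype(np.uint8)
n,l,s,ct=cv2.connectedComponentsWithStats(b)
for k in s[1:,4].argsort()[::-1][:3]+1: print(s[k],ct[k])
to([*C,150],72.1)
E
```

```text
[  147   141   326   330 42290] [309.95641996 305.56377394]
[307 140   2   1   2] [307.5 140. ]
at [ 487.2 -215.4  140.7] yaw 72.54 F [ 0.2 -0.6  0.4] w 85.3 t 3.25
offset [ 0.0003  0.0004 -0.0093] drz 0.0024 tilt [0.0008 0.0002]
```

View pics/r2.png

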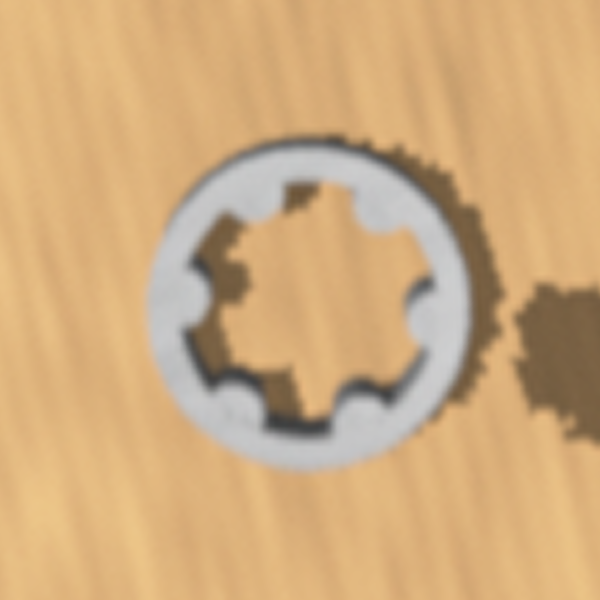

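The rectified crop shows the small plain steel six-lobed ring. It measures 54 mm at 6 px/mm, centred at (309.5,305.5), so it is confirmed as the one meant. I'll centre over it, descend partway and narrow the fingers.

Request:
carry_out(deltas=[{"offset":[-0.0005,0.002,0.04],"dr":[0,0,0],"gripper":0.46},{"offset":[-0.0005,0.002,0.08],"dr":[0,0,0],"gripper":0.46},{"offset":[-0.0005,0.002,0.08],"dr":[0,0,0],"gripper":0.46},{"offset":[-0.0005,0.002,0.08],"dr":[0,0,0],"gripper":0.46},{"offset":[-0.0005,0.002,0.08],"dr":[0,0,0],"gripper":0.46},{"offset":[-0.0005,0.002,0.08],"dr":[0,0,0],"gripper":0.46}])

```text
t: 4.0
eef_pos: [488.5, -215.0, 61.5]
ee_rot: [0.153, 0.988, -0.0, 0.001]
contact_force: [-0.2, -0.5, -0.3]
gripper_width: 62.0
gripper_force: 0.0
```

```bash
python3 - <<'E'
from h import *
c=cam('wrist');save(c,'w3.png')
to([488.4,-213.8,28],72.1)
st=sensors.state();r=R.from_quat(st["ee_rot"]);w=st["gripper_width"]/2
for z in (4,8,12,16,19): print(z,proj(c,r.apply([[11,-w,z],[-11,-w,z],[11,w,z],[-11,w,z]])+st["eef_pos"]).round(0).tolist())
cv2.imwrite('pics/w3c.png',cv2.resize(c["image"][150:400,160:490,::-1],None,fx=2.4,fy=2.4,interpolation=cv2.INTER_CUBIC))
E
```

```text
at [ 488.3 -214.9   61.2] yaw 72.43 F [ 0.3  0.3 -0.1] w 62.7 t 4.05
offset [0.0003 0.0011 0.0332] drz 0.0018 tilt [ 0.0015 -0.0004]
4 [[259.0, 244.0], [262.0, 283.0], [385.0, 245.0], [383.0, 283.0]]
8 [[260.0, 241.0], [263.0, 278.0], [384.0, 241.0], [381.0, 279.0]]
12 [[262.0, 237.0], [265.0, 274.0], [382.0, 237.0], [380.0, 274.0]]
16 [[263.0, 234.0], [266.0, 270.0], [381.0, 234.0], [378.0, 270.0]]
19 [[265.0, 232.0], [267.0, 267.0], [380.0, 232.0], [377.0, 267.0]]
```

View pics/w3c.png

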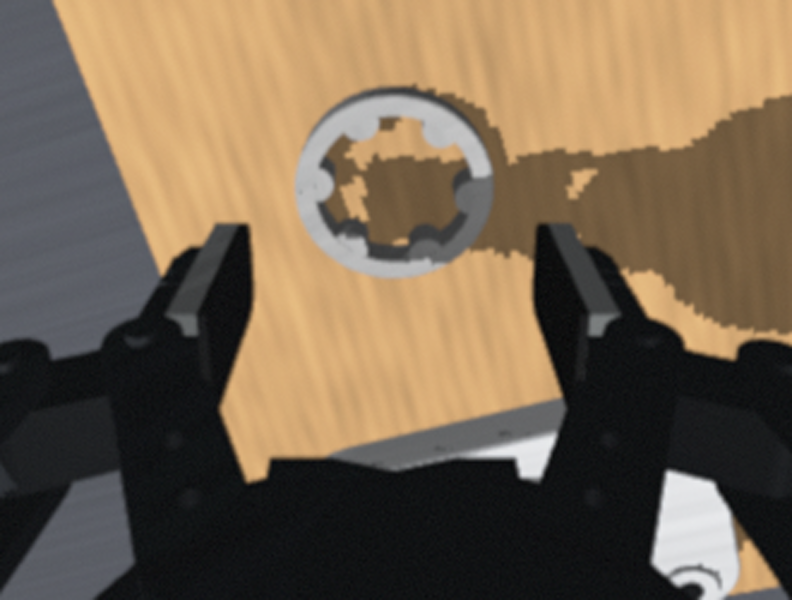

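```bash
cat >> h.py <<'E'
def ring(c,C,z,yaw=72.1,half=40,s=6):
    im=rect(c,C,yaw,half,z,s); h=cv2.cvtColor(im,cv2.COLOR_RGB2HSV)
    g=255-h[...,1]
    return toworld(fitc(g,(half*s,half*s),27*s,4*s,-1)[0],C,yaw,half,s), fitc(g,(half*s,half*s),27*s,4*s,-1)
E
python3 - <<'E'
from h import *
c=cam('wrist')
p,f=ring(c,(488.4,-213.8),13); print(p,f)
import pickle; print(ring(pickle.load(open('w2.pkl','rb')),(488.4,-213.8),13))
to([p[0],p[1],22.5],72.1)
E
```

```text
[ 488.13967008 -213.88982426] (array([238.5070577 , 238.17927753, 164.85804081]), 120, np.float64(1.9429778008841652))
(array([ 488.40933143, -213.67772233]), (array([240.21536093, 239.32778131, 164.0882181 ]), 120, np.float64(1.021177245039965)))
at [ 488.2 -214.9   61. ] yaw 72.43 F [ 0.1 -0.2 -0.9] w 62.1 t 4.1
offset [0.0004 0.0009 0.0385] drz 0.0018 tilt [ 0.0013 -0.0004]
```

Request:
carry_out(deltas=[{"offset":[0,0.001,0.02],"dr":[0,0,0.002],"gripper":0.46},{"offset":[0,0.001,0.034],"dr":[0,0,0.002],"gripper":0.46},{"offset":[0,0.001,0.0385],"dr":[0,0,0.002],"gripper":0.46},{"offset":[0,0.001,0.0385],"dr":[0,0,0.002],"gripper":0.46},{"offset":[0,0.001,0.0385],"dr":[0,0,0.002],"gripper":0.46}])

```text
t: 4.72
eef_pos: [488.3, -214.0, 22.2]
ee_rot: [0.156, 0.988, -0.0, 0.0]
contact_force: [0.4, 0.0, -0.2]
gripper_width: 62.2
gripper_force: 0.0
```

Request:
carry_out(deltas=[{"offset":[0,0,0],"dr":[0,0,0],"gripper":0.36},{"offset":[0,0,0],"dr":[0,0,0],"gripper":0.3},{"offset":[0,0,0],"dr":[0,0,0],"gripper":0.24},{"offset":[0,0,0],"dr":[0,0,0],"gripper":0.15},{"offset":[0,0,0],"dr":[0,0,0],"gripper":0.15},{"offset":[0,0,0],"dr":[0,0,0],"gripper":0.15}])

```text
t: 5.48
eef_pos: [488.2, -213.9, 22.7]
ee_rot: [0.156, 0.988, 0.0, 0.0]
contact_force: [-2.6, 1.3, 12.2]
gripper_width: 50.2
gripper_force: 60.1
```

```bash
python3 -c "
from h import *
c=cam('wrist');print(ring(c,(488.4,-213.8),13));to([488.4,-213.8,140],72.1)"
```

```text
(array([ 488.08100004, -213.27797182]), (array([241.8922741 , 236.71595564, 166.44818561]), 120, np.float64(2.8535038714546914)))
at [ 488.2 -214.    22.8] yaw 72.06 F [-3.1  1.2 11.9] w 50.3 t 5.53
offset [-0.0002  0.0002 -0.1172] drz -0.0002 tilt [0.0005 0.    ]
```

```bash
python3 - <<'E'
from h import *
a=cam('wrist');s=cam('side')
x,y=proj(s,[488,-214,15])[0].astype(int);print(x,y)
A=cv2.resize(a["image"][170:320,220:430,::-1],(560,400),interpolation=cv2.INTER_CUBIC)
B=cv2.resize(s["image"][y-50:y+30,x-20:x+28,::-1],(240,400),interpolation=cv2.INTER_CUBIC)
cv2.imwrite('pics/g4.png',np.hstack([A,B]))
E
```

```text
350 284
```

View pics/g4.png

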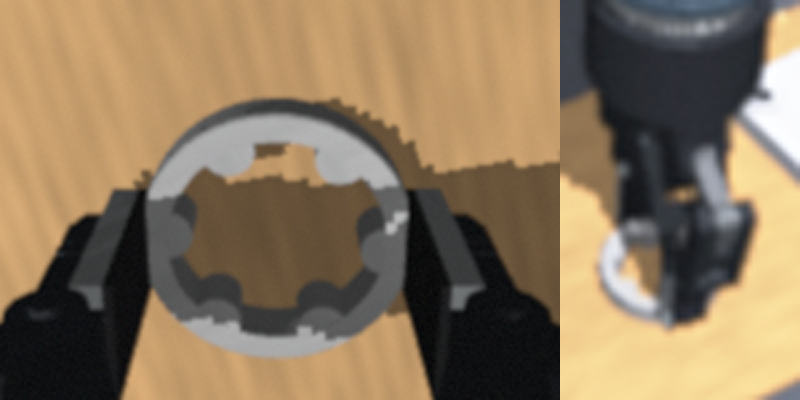

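Request:
carry_out(deltas=[{"offset":[0,0,-0.01],"dr":[0,0,0],"gripper":0.15},{"offset":[0,0,-0.03],"dr":[0,0,0],"gripper":0.15},{"offset":[0,0,-0.06],"dr":[0,0,0],"gripper":0.15},{"offset":[0,0,-0.1],"dr":[0,0,0],"gripper":0.15},{"offset":[0,0,-0.13],"dr":[0,0,0],"gripper":0.15},{"offset":[0,0,-0.13],"dr":[0,0,0],"gripper":0.15},{"offset":[0,0,-0.13],"dr":[0,0,0],"gripper":0.15}])

```text
t: 6.5
eef_pos: [487.5, -213.4, 151.3]
ee_rot: [0.156, 0.988, 0.0, -0.0]
contact_force: [-0.7, -0.8, -1.5]
gripper_width: 50.2
gripper_force: 61.6
```

```bash
python3 - <<'E'
from h import *
a=cam('wrist');s=cam('side');st=sensors.state()
zt=st["eef_pos"][2]-22.7+13
print(ring(a,st["eef_pos"][:2],zt))
x,y=proj(s,st["eef_pos"])[0].astype(int)
A=cv2.resize(a["image"][170:320,220:430,::-1],(560,400),interpolation=cv2.INTER_CUBIC)
B=cv2.resize(s["image"][y-40:y+40,x-24:x+24,::-1],(240,400),interpolation=cv2.INTER_CUBIC)
cv2.imwrite('pics/g5.png',np.hstack([A,B]))
to([500.6,154.8,152],72.1)
E
```

```text
(array([ 487.20859866, -212.70555245]), (array([243.5289804 , 238.64717636, 165.43500148]), 92, np.float64(3.490877301119383)))
at [ 487.1 -213.4  150.7] yaw 72.08 F [-0.4  0.3 -1.8] w 50.0 t 6.6
offset [ 0.1005  0.3545 -0.0011] drz -0.0001 tilt [-0.0021  0.0007]
```

View pics/g5.png

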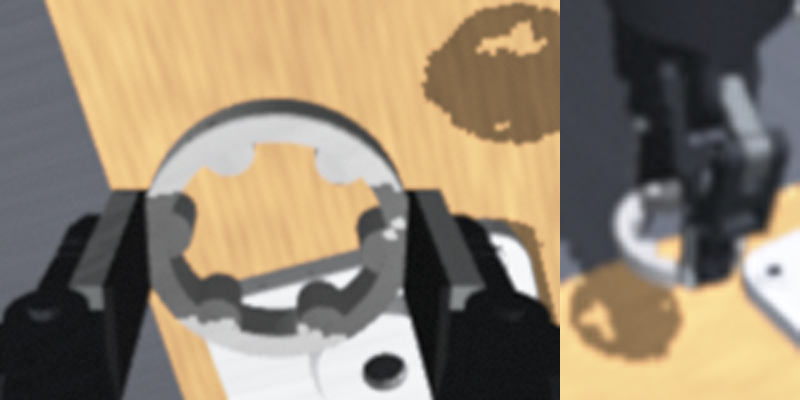

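The ring is held, and sits level and unchanged between the pads. I'll carry it over the pump.

Request:
carry_out(deltas=[{"offset":[0.013,0.045,0],"dr":[0,0,0],"gripper":0.15},{"offset":[0.026,0.09,0],"dr":[0,0,0],"gripper":0.15},{"offset":[0.038,0.135,0],"dr":[0,0,0],"gripper":0.15},{"offset":[0.051,0.18,0],"dr":[0,0,0],"gripper":0.15},{"offset":[0.064,0.225,0],"dr":[0,0,0],"gripper":0.15},{"offset":[0.077,0.27,0],"dr":[0,0,0],"gripper":0.15},{"offset":[0.089,0.315,0],"dr":[0,0,0],"gripper":0.15},{"offset":[0.1,0.354,0],"dr":[0,0,0],"gripper":0.15}])

```text
t: 7.6
eef_pos: [501.1, 155.5, 150.7]
ee_rot: [0.155, 0.988, -0.0, -0.001]
contact_force: [0.2, -0.4, -1.6]
gripper_width: 50.2
gripper_force: 61.6
```

Request:
carry_out(deltas=[{"offset":[0,0,0.01],"dr":[0,0,0],"gripper":0.15},{"offset":[0,0,0.02],"dr":[0,0,0],"gripper":0.15},{"offset":[0,0,0.028],"dr":[0,0,0],"gripper":0.15},{"offset":[0,0,0.03],"dr":[0,0,0],"gripper":0.15},{"offset":[0,0,0.03],"dr":[0,0,0],"gripper":0.15},{"offset":[0,0,0.03],"dr":[0,0,0],"gripper":0.15}])

```text
t: 8.35
eef_pos: [502.1, 153.7, 122.1]
ee_rot: [0.156, 0.988, 0.0, 0.0]
contact_force: [-0.1, 0.8, -1.3]
gripper_width: 50.0
gripper_force: 61.6
```

```bash
python3 -c "
from h import *
to([500.6,154.8,109.5],72.1)"
```

```text
at [502.1 153.7 122.1] yaw 72.05 F [-0.1  0.8 -1.3] w 50.0 t 8.35
offset [0.0018 0.0006 0.0126] drz -0.0003 tilt [0.0006 0.0002]
```

Expect contact around TCP z ≈ 109.5. I'll approach slowly to 111, correcting x.

Request:
carry_out(deltas=[{"offset":[0.001,0.0005,0.005],"dr":[0,0,0],"gripper":0.15},{"offset":[0.0015,0.0005,0.009],"dr":[0,0,0],"gripper":0.15},{"offset":[0.0018,0.0005,0.0105],"dr":[0,0,0],"gripper":0.15},{"offset":[0.0018,0.0005,0.0105],"dr":[0,0,0],"gripper":0.15},{"offset":[0.0018,0.0005,0.0105],"dr":[0,0,0],"gripper":0.15}])

```text
t: 8.98
eef_pos: [500.4, 154.8, 111.4]
ee_rot: [0.156, 0.988, 0.0, 0.0]
contact_force: [0.1, -0.2, 0.0]
gripper_width: 50.4
gripper_force: 61.6
```

Request:
carry_out(deltas=[{"offset":[0,0,0.0005],"dr":[0,0,0],"gripper":0.15},{"offset":[0,0,0.001],"dr":[0,0,0],"gripper":0.15},{"offset":[0,0,0.001],"dr":[0,0,0],"gripper":0.15},{"offset":[0,0,0.001],"dr":[0,0,0],"gripper":0.15}])

```text
t: 9.48
eef_pos: [500.3, 154.8, 110.3]
ee_rot: [0.156, 0.988, 0.0, 0.0]
contact_force: [0.2, -0.5, -0.3]
gripper_width: 49.8
gripper_force: 61.6
```

Request:
carry_out(deltas=[{"offset":[0,0,0.0005],"dr":[0,0,0],"gripper":0.15},{"offset":[0,0,0.0005],"dr":[0,0,0],"gripper":0.15},{"offset":[0,0,0.0005],"dr":[0,0,0],"gripper":0.15}])

```text
t: 9.85
eef_pos: [500.3, 154.9, 109.9]
ee_rot: [0.156, 0.988, 0.0, 0.0]
contact_force: [-0.5, 0.2, 1.0]
gripper_width: 50.5
gripper_force: 61.8
```

Request:
carry_out(deltas=[{"offset":[0,0,0.0004],"dr":[0,0,0],"gripper":0.15},{"offset":[0,0,0.0004],"dr":[0,0,0],"gripper":0.15},{"offset":[0,0,0.0004],"dr":[0,0,0],"gripper":0.15}])

```text
t: 10.22
eef_pos: [500.3, 154.9, 109.8]
ee_rot: [0.156, 0.988, 0.0, 0.0]
contact_force: [-2.0, -0.8, 6.1]
gripper_width: 50.0
gripper_force: 62.3
```

The ring is lying on the face, with contact at about 6 N. I'll ease off slightly and slide along vise +y.

Request:
carry_out(deltas=[{"offset":[0,0.001,-0.0001],"dr":[0,0,0],"gripper":0.15},{"offset":[0,0.003,-0.0001],"dr":[0,0,0],"gripper":0.15},{"offset":[0,0.006,-0.0001],"dr":[0,0,0],"gripper":0.15},{"offset":[0,0.009,-0.0001],"dr":[0,0,0],"gripper":0.15},{"offset":[0,0.012,-0.0001],"dr":[0,0,0],"gripper":0.15},{"offset":[0,0.015,-0.0001],"dr":[0,0,0],"gripper":0.15},{"offset":[0,0.018,-0.0001],"dr":[0,0,0],"gripper":0.15},{"offset":[0,0.02,-0.0001],"dr":[0,0,0],"gripper":0.15}])

```text
t: 11.22
eef_pos: [506.6, 172.3, 109.8]
ee_rot: [0.156, 0.988, -0.001, -0.0]
contact_force: [-2.1, -4.6, 6.4]
gripper_width: 50.1
gripper_force: 62.3
```

```bash
python3 -c "
from h import *
to([511.5,188.0,109.8],72.1)"
```

```text
at [506.6 172.3 109.8] yaw 72.01 F [-2.1 -4.6  6.4] w 50.1 t 11.22
offset [ 0.0002  0.0165 -0.0001] drz -0.0005 tilt [-0.0003 -0.0018]
```

Request:
carry_out(deltas=[{"offset":[0,0.003,-0.0001],"dr":[0,0,0],"gripper":0.15},{"offset":[0,0.005,-0.0001],"dr":[0,0,0],"gripper":0.15},{"offset":[0,0.007,-0.0001],"dr":[0,0,0],"gripper":0.15},{"offset":[0,0.009,-0.0001],"dr":[0,0,0],"gripper":0.15},{"offset":[0,0.011,-0.0001],"dr":[0,0,0],"gripper":0.15},{"offset":[0,0.013,-0.0001],"dr":[0,0,0],"gripper":0.15},{"offset":[0,0.014,-0.0001],"dr":[0,0,0],"gripper":0.15},{"offset":[0,0.014,-0.0001],"dr":[0,0,0],"gripper":0.15}])

```text
t: 12.22
eef_pos: [510.5, 188.0, 109.4]
ee_rot: [0.155, 0.988, 0.0, -0.0]
contact_force: [-0.3, 0.6, -0.9]
gripper_width: 50.3
gripper_force: 61.6
```

```bash
python3 -c "
from h import *
to([511.5,188.0,109.8],72.1)"
```

```text
at [510.5 188.  109.4] yaw 72.12 F [-0.3  0.6 -0.9] w 50.3 t 12.22
offset [-0.0009  0.0003 -0.0004] drz 0.0001 tilt [-0.0002  0.0006]
```

Fz is gone and the TCP sank 0.4 mm, so the ring has entered the pocket mouth. I'll lower it gently.

Request:
carry_out(deltas=[{"offset":[-0.0003,0,0.0005],"dr":[0,0,0],"gripper":0.15},{"offset":[-0.0003,0,0.001],"dr":[0,0,0],"gripper":0.15},{"offset":[-0.0003,0,0.0015],"dr":[0,0,0],"gripper":0.15},{"offset":[-0.0003,0,0.0015],"dr":[0,0,0],"gripper":0.15}])

```text
t: 12.72
eef_pos: [511.0, 187.1, 108.1]
ee_rot: [0.156, 0.988, 0.0, -0.0]
contact_force: [0.5, -0.5, -1.1]
gripper_width: 50.2
gripper_force: 61.6
```

Request:
carry_out(deltas=[{"offset":[0,0,0.0005],"dr":[0,0,0],"gripper":0.15},{"offset":[0,0,0.001],"dr":[0,0,0],"gripper":0.15},{"offset":[0,0,0.0015],"dr":[0,0,0],"gripper":0.15},{"offset":[0,0,0.0015],"dr":[0,0,0],"gripper":0.15}])

```text
t: 13.22
eef_pos: [511.0, 187.1, 106.6]
ee_rot: [0.156, 0.988, -0.0, -0.0]
contact_force: [1.1, 0.1, -0.5]
gripper_width: 50.3
gripper_force: 61.6
```

Request:
carry_out(deltas=[{"offset":[0,0,0.0005],"dr":[0,0,0],"gripper":0.15},{"offset":[0,0,0.001],"dr":[0,0,0],"gripper":0.15},{"offset":[0,0,0.001],"dr":[0,0,0],"gripper":0.15}])

```text
t: 13.6
eef_pos: [511.1, 187.1, 106.2]
ee_rot: [0.156, 0.988, 0.0, 0.0]
contact_force: [-1.2, -0.7, 5.9]
gripper_width: 50.5
gripper_force: 65.3
```

Request:
carry_out(deltas=[{"offset":[0,0,0.0004],"dr":[0,0,0],"gripper":0.15},{"offset":[0,0,0.0004],"dr":[0,0,0],"gripper":0.15},{"offset":[0,0,0.0004],"dr":[0,0,0],"gripper":0.15}])

```text
t: 13.98
eef_pos: [511.1, 187.1, 106.1]
ee_rot: [0.156, 0.988, 0.0, 0.0]
contact_force: [-2.9, -0.9, 9.9]
gripper_width: 50.4
gripper_force: 67.5
```

The fingertips have probably touched the face at 106.2. I'll back off 0.6 mm and open slowly so the ring settles the last 1–2 mm.

Request:
carry_out(deltas=[{"offset":[0,0,-0.0006],"dr":[0,0,0],"gripper":0.15},{"offset":[0,0,-0.0006],"dr":[0,0,0],"gripper":0.2},{"offset":[0,0,-0.0006],"dr":[0,0,0],"gripper":0.24},{"offset":[0,0,-0.0006],"dr":[0,0,0],"gripper":0.28},{"offset":[0,0,-0.0006],"dr":[0,0,0],"gripper":0.34},{"offset":[0,0,-0.0006],"dr":[0,0,0],"gripper":0.4},{"offset":[0,0,-0.0006],"dr":[0,0,0],"gripper":0.46},{"offset":[0,0,-0.0006],"dr":[0,0,0],"gripper":0.5}])

```text
t: 14.98
eef_pos: [511.0, 187.1, 105.8]
ee_rot: [0.156, 0.988, 0.0, 0.0]
contact_force: [0.5, -0.3, 0.1]
gripper_width: 63.9
gripper_force: 0.0
```

Request:
carry_out(deltas=[{"offset":[0,0,-0.005],"dr":[0,0,0],"gripper":0.6},{"offset":[0,0,-0.015],"dr":[0,0,0],"gripper":0.8},{"offset":[0,0,-0.035],"dr":[0,0,0],"gripper":0.9},{"offset":[0,0,-0.07],"dr":[0,0,0],"gripper":1},{"offset":[0,0,-0.11],"dr":[0,0,0],"gripper":1},{"offset":[0,0,-0.11],"dr":[0,0,0],"gripper":1},{"offset":[0,0,-0.11],"dr":[0,0,0],"gripper":1},{"offset":[0,0,-0.11],"dr":[0,0,0],"gripper":1}])

```text
t: 15.98
eef_pos: [510.3, 186.8, 214.9]
ee_rot: [0.156, 0.988, -0.001, -0.001]
contact_force: [1.1, -1.0, -0.5]
gripper_width: 85.1
gripper_force: 0.0
```

```bash
python3 - <<'E'
from h import *
c=cam('wrist');d=cam('side');C=(511.3,188)
im=rect(c,C,72.1,40,95,7)
g=cv2.createCLAHE(3,(6,6)).apply(cv2.cvtColor(im,cv2.COLOR_RGB2GRAY))
s=cv2.createCLAHE(3,(2,2)).apply(cv2.cvtColor(d["image"],cv2.COLOR_RGB2GRAY))
x,y=proj(d,[*C,92])[0].astype(int)
s=cv2.resize(s[y-56:y+56,x-24:x+24],(240,560),interpolation=cv2.INTER_CUBIC)
cv2.imwrite('pics/fin.png',np.hstack([g,s]))
print(fitc(cv2.cvtColor(im,cv2.COLOR_RGB2GRAY),(280,280),189,12,1,7)); to([0,0,0])
E
```

```text
(array([279.76073078, 276.27170081, 196.72967226]), 120, np.float64(1.4376331746898785))
at [510.5 186.9 214.9] yaw 72.07 F [ 0.8  0.1 -0. ] w 85.6 t 16.07
offset [ 0.4279 -0.3347  0.2159] drz None tilt [-0.0016 -0.0008]
```

View pics/fin.png

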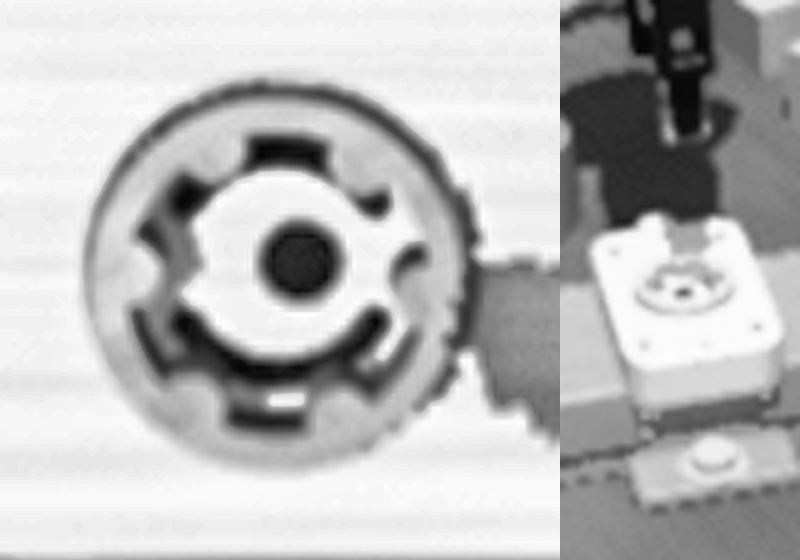

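The final view shows the ring seated in the pocket. It spans about (86–462, 97–470) at 7 px/mm, which matches 54 mm at z = 95, the home height. It hung free of contact down to about 3 mm inside the pocket before release, and with 1 mm clearance it cannot wedge. The gripper is clear, so I'm handing in.

```bash
python3 -c "
from h import *
print(workorder.hand_in())"
```

```text
the job is handed in; nothing more can be done
None
```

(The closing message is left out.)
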